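Put the thin cups into the display case and close its sliding cover

ROBOT

A 7-joint arm with a two-finger parallel gripper is mounted at the origin on the work surface. World frame = base frame: x ahead of the robot, y to its left, z up, the work surface at z = 0. Lengths are in mm, angles in rad, forces in N, time in s.
With the tool pointing down it reaches from about 425 to 950 mm from the base axis. Payload 16.7 kg.
Tool frame: the origin (TCP) lies on the centre line of the jaws, within the pads' length; the fingertips stand 17 mm ahead of it and the grasp point (between the pads) lies 2 mm behind it; z points along the fingers, y is the line along which they close (so a half turn about z gives the same grasp; the last joint's range is limited). The gripper opens to 94 mm and grips with 3 to 60 N. Pads are 16 mm wide; open, the fingers measure 119 mm over their backs; the gripper's body (75 mm by 177 mm) begins 78 mm behind the grasp point.
Start: joints at [1.042, 0.426, 0.074, 1.606, -0.034, 1.111, -0.067], TCP at [249.586, -627.122, 222.467] pointing down, gripper open.
Joint ranges: [-2.85, 2.85], [-0.5, 2.14], [-1.23, 1.37], [0.21, 2.46], [-1.02, 4.16], [0.16, 2.05], [-2.73, 2.73]. Speed limits (rad/s): [1.89, 1.89, 2.39, 2.39, 3.01, 3.01, 3.01].

INTERFACE

Orientations are given as a unit quaternion [x, y, z, w].
In Python, from plant import arm gives the robot as it stands.
- The arm moves only by the tool carry_out, never from a script. Its argument "increments" is text: rows parted by semicolons, each of 7 numbers parted by spaces: the turn, a rotation vector about the tool's x, y, z in units of 8 degrees (1.0 is 8 degrees), then the shift along the tool's x, y, z in m, then the finger opening in m, from 0 to 0.094. A call has 1 to 8 rows; each row shifts and turns the commanded pose from where the row before left it, along the tool's axes as they then stand; what a row does not reach is not made up. A row lasts 1/10 s, in which the tool goes at most 50 mm and 8.59 degrees, less where a joint would pass 70% of its speed; a pose out of reach is approached as far as the arm can. A call is refused whole if a number of a shift passes 0.05 or a number of a turn 1, either way. A call with a gripper value outside its range is refused whole. The fingers move at their own pace and stop on an object; "grip_force" is the grip in N (left out, the last holds). Time passes only in rows, so rows that do not move let the fingers close. It gives the time, the measured TCP pose, the force, the opening and the grip force at its end, in the units of the state.
- arm.sense(): the state, without advancing time (a new reading comes with each control period).
- arm.read_camera(name): name is "scene" or "side" or "wrist"; returns (picture, depth): 420x560x3 uint8, red, green, blue; 420x560 float32, mm along the optical axis (not along the pixel's ray), 0 where there is no reading.
- arm.get_calibration(name): a dict with "camera_matrix" (3x3 intrinsics, pixels), "extrinsics" (4x4, takes a point from camera to world coordinates); the wrist camera has in their place "T_tool_cam" (4x4, takes a point from camera to tool coordinates, whose origin is the TCP and whose axes are the flange's). Camera axes: x right, y up, looking along -z (the intrinsics and any distortion apply to the point x, -y, -z); pixel columns grow to the right and rows downward; lengths in mm; the calibration is good to about 2 mm. A picture is of the moment at which its call begins: read the wrist's pose just before it. get_calibration takes no time and is no camera call.
- arm.finish_job(): hands the job in; it is judged then, once.
Trained networks look in the newest picture that a camera, given by its name, has taken for a name from the list of things; names that differ only in an ending like _2 or _b are one class to them, and where a whole thing is asked for, a point or a joint stands for the part that bears it (a point fixed in the world has none). Each returns a list of dicts, best first, with "p" (0 to 1); they miss things now and then, are a little off and sometimes report something else, mostly with a low value. They report only what shows in the picture. A call takes as long as a camera call. They do not tell look-alikes from the thing itself.
- arm.regions_of(name, camera): "pixels" (420x560 bool, what is visible of it) and "extent" ([left, top, right, bottom] in pixels, round what is visible of it).
The state is a dict: "clock": time; "q": joint angles; "dq": joint speeds; "joint_efforts": joint torques, N m; "ee_pos": TCP position; "tcp_rot": TCP orientation; "ft_force": force on the tool from outside, world axes, zero at the start; "wrist_torque": the same for the moment, N m; "finger_gap": finger opening in mm; "grasp_force": force on a finger pad.
Only numpy, scipy, OpenCV 4.12 (cv2) and the standard library are available. Lean on these libraries where they do the work, as an engineer would, in place of code of your own. Each camera call takes 0.05 s, during which the arm holds its last target. There are 200 camera calls.

TASK

Stand the two thin tea cups upright in the display case, one in the middle of each cork mat; they are eggshell porcelain, so grip them as lightly as you can (no finger pressing with more than 30 N), set them down softly and knock them against nothing. Then slide the wooden cover fully shut over them, pushing its two tabs forward in turn, because it jams if one tab gets more than 4 cm ahead of the other. Leave the other pieces standing where they are.

Things in the scene. Friction and masses are not known exactly. Their poses are not given: they have to be found in the camera images.
- cup_a_center (a point): centre, half-way up, of a white thin-walled tea cup without handle: 60 mm tall, nearly straight side 58 mm across at 18 mm above the base and 60 mm at the rim, foot 40 mm, 90 g. Grasp it across its outside, on the upper 40 mm. It breaks if the fingers squeeze it with over 30 N each, if it is pressed on a surface with over 35 N or bumped on another piece with over 8 N
- cup_b_center (a point): the same for the second tea cup, identical to the first; either cup may go on either mat
- case: low wooden display case, fixed: 250 mm deep (its x, front face at x = -125 mm, towards the robot), 332 mm wide (its y), walls 8 mm thick and 80 mm high; origin at the centre of its underside, z up. The front part, x -117 to -15 mm, is open from above; the rear part is roofed at 80 mm
- pockets (a point): centre of the middle one of the case's three front pockets, on the pocket floor, 6 mm above the table; the other two pockets are centred 95 mm to either side along case y. Low dividers between them, 4 mm thick, rise to 20 mm above the table. Two pockets have a cork mat, the third a concrete pot, in any order
- mat_a_top (a point): centre of the top face of a cork mat, 64 x 64 mm, 4 mm thick, fixed on the floor of one pocket (its top is 10 mm above the table), z up
- mat_b_top (a point): the same for the other cork mat
- cover_left (a joint): how far the left (case +y) end of the cover still is from shut, in m: 0 = fully shut against its stop, about 0.11 = open, measured at its runner at case y = +162 mm. It sticks by dry friction of about 3 N and stays where it is left
- cover_right (a joint): the same for the right end (runner at case y = -162 mm), which drags more, about 4.5 N: pushing one tab swings that end forward about the other end's runner, which stays put
- cover (a joint): angle in rad by which the cover (a board 115 mm deep, 332 mm wide, 10 mm thick) is out of square with the case, 0 = square; it jams for good beyond 0.16 rad either way, when one tab is 40 mm ahead of the other. When shut its front edge is flush with the case's front
- tab_left (a point): top centre of the left (case +y) upright wooden tab on the cover: 12 mm thick along the sliding direction (case x), 40 mm wide (case y), standing 30 mm above the cover; its top is 131 mm, the cover's top 101 mm above the table. The tabs are 250 mm apart on the cover's centre line; the cover shuts towards case -x, and when shut both tabs are at case x = -67.5 mm, y = +-125 mm
- tab_right (a point): top centre of the right (case -y) tab, the same
- pot_case_center (a point): centre of a concrete pot, 58 mm across, 50 mm tall, standing in the third pocket; to be left alone
- pot_table_center (a point): centre of a second concrete pot of the same size, on the table among the cups; to be left alone
- jar_center (a point): centre of a white lidded jar, 54 mm across, 85 mm tall, on the table; to be left alone
- bowl_center (a point): centre of a small dark wooden bowl, 72 mm across, 45 mm tall, on the table; to be left alone
Mind the look-alikes: they are no part of the job. What is shaped like the part that bears cup_b_center but green is not meant.

How it is judged (in metres and radians):
On the way:
1. both cups stand upright on the mats, one on each, let go ((((horizontal distance between cup_a_center and mat_a_top below 0.018 m and z of cup_a_center in the frame of mat_a_top between 0.026 and 0.034 m and angle between cup_a_center's own z axis and vertical below 0.1 rad and contact force between the fingers and cup_a below 0.05 N) and (horizontal distance between cup_b_center and mat_b_top below 0.018 m and z of cup_b_center in the frame of mat_b_top between 0.026 and 0.034 m and angle between cup_b_center's own z axis and vertical below 0.1 rad and contact force between the fingers and cup_b below 0.05 N)) or ((horizontal distance between cup_a_center and mat_b_top below 0.018 m and z of cup_a_center in the frame of mat_b_top between 0.026 and 0.034 m and angle between cup_a_center's own z axis and vertical below 0.1 rad and contact force between the fingers and cup_a below 0.05 N) and (horizontal distance between cup_b_center and mat_a_top below 0.018 m and z of cup_b_center in the frame of mat_a_top between 0.026 and 0.034 m and angle between cup_b_center's own z axis and vertical below 0.1 rad and contact force between the fingers and cup_b below 0.05 N)))), for 0.2 s.
At the end, for the whole second after the job is handed in: each cork mat carries one cup, upright within 6 degrees, centred within 18 mm, at rest and let go; both ends of the cover are within 6 mm of fully shut ((((horizontal distance between cup_a_center and mat_a_top below 0.018 m and z of cup_a_center in the frame of mat_a_top between 0.026 and 0.034 m and angle between cup_a_center's own z axis and vertical below 0.1 rad and contact force between the fingers and cup_a below 0.05 N) and (horizontal distance between cup_b_center and mat_b_top below 0.018 m and z of cup_b_center in the frame of mat_b_top between 0.026 and 0.034 m and angle between cup_b_center's own z axis and vertical below 0.1 rad and contact force between the fingers and cup_b below 0.05 N)) or ((horizontal distance between cup_a_center and mat_b_top below 0.018 m and z of cup_a_center in the frame of mat_b_top between 0.026 and 0.034 m and angle between cup_a_center's own z axis and vertical below 0.1 rad and contact force between the fingers and cup_a below 0.05 N) and (horizontal distance between cup_b_center and mat_a_top below 0.018 m and z of cup_b_center in the frame of mat_a_top between 0.026 and 0.034 m and angle between cup_b_center's own z axis and vertical below 0.1 rad and contact force between the fingers and cup_b below 0.05 N))) and linear speed of each of cup_a, cup_b below 0.02 m/s and value of joint each of cover_left, cover_right below 0.006 m); the robot touches nothing.
It fails at once if a cup is squeezed: the fingers press on it with more than 64 N, all pads added up (contact force between the fingers and cup_a above 64 N or contact force between the fingers and cup_b above 64 N).
It fails at once if a cup is knocked or set down hard: more than 36 N between it and a mat, the case or the table, or more than 8 N between it and another piece of pottery (contact force between any of cup_a, cup_b and mat_a above 36 N or contact force between any of cup_a, cup_b and mat_b above 36 N or contact force between any of cup_a, cup_b and case above 36 N or contact force between any of cup_a, cup_b and table above 36 N or contact force between any of cup_a, cup_b and pot_case above 8 N or contact force between any of cup_a, cup_b and pot_table above 8 N or contact force between any of cup_a, cup_b and jar above 8 N or contact force between any of cup_a, cup_b and bowl above 8 N or contact force between cup_a and cup_b above 8 N).
It fails at once if a cup tips by more than 30 degrees (angle between any of cup_a_center, cup_b_center's own z axis and vertical above 0.52 rad).
It fails at once if the cover racks: one tab gets more than 40 mm ahead of the other (0.16 rad out of square) (value of joint cover above 0.16 rad or value of joint cover below -0.16 rad).
It fails at once if a bystander is moved by more than 25 mm (distance of any of pot_case_center, pot_table_center, jar_center, bowl_center from where it was at the start of the episode above 0.025 m).
It also fails if it takes over 72 s, if anything falls off the work surface, if the arm or the gripper's body presses on something with over 40 N, if the wrist force passes 120 N, or if a joint passes its speed limit or range.

## Working session

There is one attempt and no reset: what is moved stays moved. The work goes in short steps, Python scripts to look and compute and a tool call to move; the robot and the scene stay as the last step left them, time stands still between calls to the robot, and variables do not carry over. Pictures are saved under pics/ and viewed, at most 10 in all, crops included, and the job is handed in when it is done.

Besides the shell and the picture viewer there is one more tool, called after "Emit:" as a command line: name --argument value ..., lists and objects as JSON in quotes. carry_out: Moves the arm, as the interface text tells. Its arguments: {"type":"object","properties":{"increments":{"type":"string"},"grip_force":{"type":"number"}},"required":["increments"]}

```bash
mkdir -p pics; cat > h.py <<'E'
import numpy as np, cv2
from plant import arm
from scipy.spatial.transform import Rotation as R
def ext(c):
    k=arm.get_calibration(c)
    if c!='wrist': return np.array(k['camera_matrix']),np.array(k['extrinsics'])
    s=arm.sense();T=np.eye(4);T[:3,:3]=R.from_quat(s['tcp_rot']).as_matrix();T[:3,3]=s['ee_pos']
    return np.array(k['camera_matrix']),T@np.array(k['T_tool_cam'])
def cloud(c,T=None):
    K,E=ext(c); im,d=arm.read_camera(c)
    v,u=np.mgrid[:420,:560]
    P=np.stack([(u-K[0,2])/K[0,0]*d,-(v-K[1,2])/K[1,1]*d,-d],-1)
    W=P@E[:3,:3].T+E[:3,3]; W[d==0]=np.nan
    return im,W
def save(n,im): cv2.imwrite('pics/'+n,im[...,::-1])
E
python3 - <<'E'
from h import *
print(arm.sense()); print([ (c,arm.get_calibration(c).keys()) for c in ('scene','wrist')])
ims=[]
for c in('scene','side'):
    im,W=cloud(c); save(c+'0.png',im); np.save(c+'0.npy',W)
    for n in('cup_a_center','case','cover','mat_a_top','tab_left','tab_right','pot_case_center','jar_center','bowl_center'):
        try:
            for r in arm.regions_of(n,c):
                m=r['pixels']; p=W[m]; p=p[~np.isnan(p[:,0])]
                print(c,n,round(r['p'],2),r['extent'],np.round(np.median(p,0)),np.round(np.percentile(p,2,axis=0)),np.round(np.percentile(p,98,axis=0)),im[m].mean(0).round())
        except Exception as e: print(c,n,repr(e))
E
```

```text
{'clock': 0.0, 'q': array([ 1.04248396,  0.42674501,  0.07384699,  1.6066241 , -0.03410064,
        1.11080293, -0.06710761]), 'dq': array([-0.00021135, -0.00093998, -0.0002619 ,  0.00047587, -0.00021919,
        0.00027719,  0.00033038]), 'joint_efforts': array([-9.39927086e-04, -9.35831451e+01,  3.66548762e+00, -4.54213464e+01,
       -4.92139498e-02,  2.00198125e-02,  1.07600083e-04]), 'ee_pos': array([ 249.44090272, -626.75577602,  221.75926961]), 'tcp_rot': array([ 9.82119434e-01,  1.88257751e-01, -1.71354927e-04, -6.37392817e-04]), 'ft_force': array([-0.26297865,  0.27620297, -0.36619581]), 'wrist_torque': array([ 0.02836475, -0.04224169, -0.02039897]), 'grasp_force': 0.0, 'finger_gap': 93.58862844571931}
[('scene', dict_keys(['camera_matrix', 'extrinsics'])), ('wrist', dict_keys(['camera_matrix', 'T_tool_cam']))]
scene cup_a_center 0.93 [358.0, 230.3, 385.4, 261.4] [445. 168.  40.] [408. 135.  -1.] [466. 192.  59.] [144. 137. 126.]
scene case 0.74 [176.8, 157.2, 336.0, 269.3] [598. -80.  74.] [ 426. -295.    3.] [673.  31. 113.] [160. 123.  72.]
scene cover 0.75 [187.7, 162.1,
[... 1699 characters left out ...]
, 345.8, 325.4] [ 582. -304.   86.] [ 536. -307.   78.] [ 630. -302.   93.] [88. 83. 78.]
side tab_left 0.85 [277.7, 197.8, 349.9, 317.3] [ 584. -189.  100.] [ 530. -305.   95.] [640.  13. 129.] [170. 108.  64.]
side tab_right 0.58 [275.7, 195.7, 350.5, 316.5] [ 585. -187.  100.] [ 530. -305.   88.] [641.  19. 129.] [169. 108.  64.]
side pot_case_center 0.84 [234.0, 289.7, 265.6, 318.8] [ 478. -222.   48.] [ 452. -261.   18.] [ 505. -209.   56.] [101.  97.  93.]
side jar_center 0.62 [273.9, 160.9, 293.8, 195.2] [548. 267.  49.] [524. 259.   4.] [573. 296.  85.] [115. 113. 108.]
side bowl_center 0.45 [281.0, 197.7, 309.4, 206.3] [570. 165.  36.] [543. 139.  23.] [592. 173.  45.] [60. 36. 22.]
```

```bash
python3 - <<'E'
import cv2,numpy as np
a=cv2.imread('pics/scene0.png')[130:400,150:510];b=cv2.imread('pics/side0.png')[130:400,150:510]
cv2.imwrite('pics/ab.png',np.vstack([cv2.resize(a[:200],(540,300)),cv2.resize(b[:200],(540,300))]))
E
```

```text
(no output)
```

View pics/ab.png

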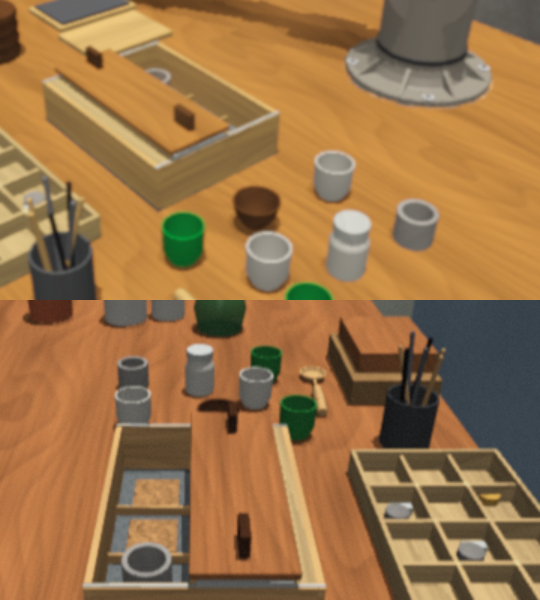

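The crops show two white cups: scene px (373,247) and (329,305). The two green ones at about (272,290) and (355,330) are look-alikes, the jar is at (382,295) and the pot at (427,280). The mats lie in the left and middle pockets, and the case pot is in the right one (-y). Next I'll fit positions.

```bash
cat > f.py <<'E'
from h import *
from scipy.optimize import least_squares
def circ(p,r=None):
    c0=np.r_[np.median(p,0)]
    f=(lambda x:np.hypot(*(p-x[:2]).T)-(r if r else x[2]))
    s=least_squares(f,np.r_[c0,30] if not r else c0,loss='soft_l1',f_scale=1.5)
    return s.x.round(1),np.abs(s.fun).mean().round(2)
E
python3 - <<'E'
from f import *
W={c:np.load(c+'0.npy') for c in('scene','side')}; I={c:cv2.imread('pics/%s0.png'%c) for c in W}
for c in W:
    w=W[c];ok=~np.isnan(w[...,0]);x,y,z=[np.nan_to_num(w[...,i]) for i in range(3)]
    m=(ok&(z>25)&(x>380)&(x<750)&(y>50)&(y<420)).astype(np.uint8)
    n,l,st,ce=cv2.connectedComponentsWithStats(m,connectivity=4)
    for i in range(1,n):
        if st[i,4]<40: continue
        q=w[l==i]; h=np.percentile(q[:,2],97); t=q[q[:,2]>h-8]
        print(c,ce[i].round(),st[i,4],'top',h.round(),circ(t[:,:2]),'side',circ(q[:,:2]),I[c][l==i].mean(0).round()[::-1])
    # case wall tops
    q=w[ok&(z>74)&(z<84)&(x>400)&(x<700)&(y>-330)&(y<50)][:,:2]
    print(c,'walltop',len(q),cv2.minAreaRect(q.astype(np.float32)),np.percentile(q,[1,99],axis=0).round())
    q=w[ok&(z>94)&(z<106)&(x>400)&(x<700)&(y>-330)&(y<50)][:,:2]
    print(c,'cover',len(q),cv2.minAreaRect(q.astype(np.float32)))
    q=w[ok&(z>122)&(z<136)&(x>400)&(x<700)&(y>-330)&(y<50)]
    for s in(1,0):
        t=q[(q[:,1]>-140)==s]; print(c,'tab',len(t),np.median(t,0).round(1),np.percentile(t,[2,98],axis=0).round())
    q=w[ok&(z>35)&(z<60)&(x>435)&(x<520)&(y>-275)&(y<-195)]; t=q[q[:,2]>46]
    print(c,'potcase',len(t),circ(t[:,:2],29))
E
```

```text
scene [372. 244.] 600 top 59.0 (array([437.4, 162.8,  28.3]), np.float64(1.22)) side (array([437.6, 162.7,  28. ]), np.float64(1.28)) [149. 143. 132.]
scene [320. 265.] 469 top 45.0 (array([579.6, 141.8,  33.2]), np.float64(1.49)) side (array([580.1, 142. ,  31.9]), np.float64(1.77)) [87. 55. 30.]
scene [427. 275.] 547 top 50.0 (array([427.4, 310. ,  25.4]), np.float64(1.91)) side (array([427.9, 310.2,  25.5]), np.float64(1.65)) [130. 124. 115.]
scene [382. 290.] 905 top 85.0 (array([553.1, 291.4,  17.9]), np.float64(4.68)) side (array([554. , 292.2,  20.7]), np.float64(3.37)) [169. 165. 155.]
scene [271. 286.] 719 top 59.0 (array([709.3, 131.3,  28.2]), np.float64(1.03)) side (array([709.3, 131.4,  28. ]), np.float64(1.06)) [ 26. 106.  40.]
scene [328. 301.] 771 top 59.0 (array([650.1, 237.1,  28.3]), np.float64(1.05)) side (array([650.2, 237.2,  28.1]), np.float64(1.04)) [149. 144. 134.]
scene [355. 336.] 889 top 60.0 (array([678.9, 335.2,  28.2]), np.float64(1.07)) side (array([678.9, 335.3,  27.9]), np.float64(0.98)) [ 25. 106.  40.]
scene walltop 1877 ((545.8739013671875, -137.7
[... 1110 characters left out ...]
1.1)) side (array([705.8, 127. ,  28. ]), np.float64(1.12)) [24. 65. 29.]
side [292. 200.] 156 top 45.0 (array([577.1, 137.2,  33.4]), np.float64(1.47)) side (array([576.6, 135.7,  32.8]), np.float64(1.93)) [57. 35. 22.]
side walltop 2869 ((544.3233032226562, -138.94708251953125), (334.9028625488281, 250.81776428222656), 89.22193908691406) [[ 419. -306.]
 [ 669.   25.]]
side cover 6782 ((585.9805908203125, -139.15391540527344), (335.7806396484375, 115.14005279541016), 89.33219146728516)
side tab 73 [587.3 -19.8 129.1] [[582. -35. 123.]
 [594.   4. 131.]]
side tab 162 [ 583.8 -269.1  129.5] [[ 578. -284.  122.]
 [ 590. -245.  131.]]
side potcase 461 (array([ 478.5, -233.7]), np.float64(3.53))
```

Emit:
carry_out --increments "0 0 1 0 0 0 0.094; 0 0 1 0 0 0 0.094; 0 0 0.8 0 0 -0.02 0.094; 0 0 0 0.03 -0.03 -0.02 0.094; 0 0 0 0.03 -0.04 0 0.094; 0 0 0 0.03 -0.04 0 0.094; 0 0 0 0.02 -0.04 0 0.094; 0 0 0 0.02 -0.04 0 0.094" --grip_force 6

```text
clock: 1.8
ee_pos: [382.8, -436.9, 262.6]
tcp_rot: [1.0, -0.006, 0.0, 0.0]
ft_force: [0.2, 0.0, 0.5]
finger_gap: 94.2
grasp_force: 0.0
```

Emit:
carry_out --increments "0 0 0 0.02 -0.04 0 0.094; 0 0 0 0.02 -0.04 0 0.094; 0 0 0 0.01 -0.04 0 0.094; 0 0 0 0.01 -0.04 0 0.094; 0 0 0 0.01 -0.04 0 0.094; 0 0 0 0 -0.04 0 0.094; 0 0 0 0 -0.03 0 0.094; 0 0 0 0 0 0 0.094"

```text
clock: 2.6
ee_pos: [455.6, -165.8, 262.9]
tcp_rot: [1.0, -0.004, 0.0, -0.0]
ft_force: [-0.3, -0.4, 0.4]
finger_gap: 94.2
grasp_force: 0.0
```

```bash
python3 - <<'E'
from f import *
s=arm.sense();print(s['ee_pos'],s['q'].round(2))
print(np.array(arm.get_calibration('wrist')['T_tool_cam']).round(2))
im,w=cloud('wrist');save('w1.png',im);np.save('w1.npy',w)
for n in('mat_a_top','pot_case_center'):
    for r in arm.regions_of(n,'wrist'):
        p=w[r['pixels']];p=p[~np.isnan(p[:,0])]
        if len(p)>20: print(n,round(r['p'],2),r['extent'],np.percentile(p,[2,50,98],axis=0).round())
E
```

```text
[ 455.60730477 -165.82052568  262.85936916] [ 0.35  0.08 -0.14  1.96  0.01  1.1  -1.37]
[[   0.      0.96    0.27   77.67]
 [   1.     -0.      0.      0.17]
 [   0.      0.27   -0.96 -162.46]
 [   0.      0.      0.      1.  ]]
mat_a_top 0.57 [142.6, 129.9, 205.6, 185.7] [[452. -75.   8.]
 [483. -45.  10.]
 [512. -14.  12.]]
mat_a_top 0.54 [39.9, 0.0, 451.6, 116.0] [[ 532. -296.  100.]
 [ 577. -139.  101.]
 [ 617.   20.  131.]]
pot_case_center 0.86 [311.3, 129.8, 371.9, 189.5] [[ 454. -256.   15.]
 [ 478. -233.   37.]
 [ 506. -204.   57.]]
pot_case_center 0.62 [224.1, 131.6, 284.0, 186.3] [[ 450. -167.    8.]
 [ 481. -137.   10.]
 [ 510. -106.   12.]]
```

View pics/w1.png

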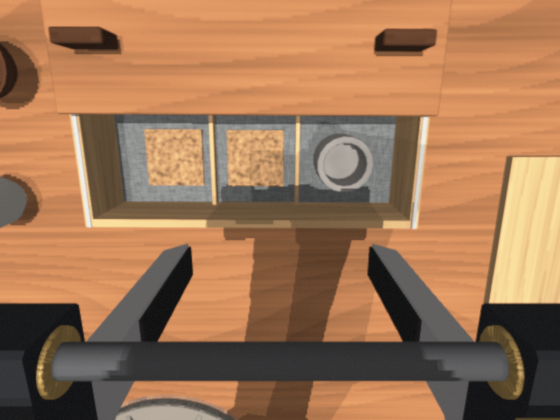

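The wrist picture shows mats at px (175,157) and (255,157) and the pot at (343,163). In world coordinates the mats are at about (481,-43.5) and (480,-137). Next I'll move over cup A, the white one at scene (373,247), and confirm it in a crop there.

Emit:
carry_out --increments "0 0 0 0 -0.04 0 0.094; 0 0 0 0 -0.04 0 0.094; 0 0 0 0 -0.04 0 0.094; 0 0 0 0 -0.04 0 0.094; 0 0 0 0 -0.04 0 0.094; 0 0 0 0 -0.04 0 0.094; 0 0 0 -0.01 -0.04 0.03 0.094; 0 0 0 -0.01 -0.04 0.03 0.094"

```text
clock: 3.55
ee_pos: [440.3, 149.6, 203.5]
tcp_rot: [1.0, -0.007, 0.001, -0.0]
ft_force: [1.2, 0.2, 0.6]
finger_gap: 94.0
grasp_force: 0.0
```

Emit:
carry_out --increments "0 0 0 0 -0.005 0.02 0.094; 0 0 0 0 0 0 0.094; 0 0 0 0 0 0 0.094"

```text
clock: 3.85
ee_pos: [440.2, 152.9, 184.0]
tcp_rot: [1.0, -0.007, -0.0, 0.0]
ft_force: [0.2, -0.5, 0.1]
finger_gap: 93.9
grasp_force: 0.0
```

```bash
python3 - <<'E'
from f import *
s=arm.sense();print(s['ee_pos'],s['tcp_rot'],s['q'].round(2))
im,w=cloud('wrist');save('w2.png',im)
x,y,z=[np.nan_to_num(w[...,i]) for i in range(3)]
for c in((436,161),(648.5,235)):
    m=(z>52)&(z<64)&(np.hypot(x-c[0],y-c[1])<45); print(m.sum())
    if m.sum()>20:print(circ(w[m][:,:2]),circ(w[m][:,:2],29),im[m].mean(0).round())
E
```

```text
[440.16446888 152.89895968 184.00053694] [ 9.99976004e-01 -6.92105879e-03 -2.86755279e-04  9.52741374e-05] [-0.05  0.16 -0.46  2.08  0.09  0.93 -2.14]
1079
(array([435.8, 161. ,  28. ]), np.float64(0.8)) (array([436., 161.]), np.float64(1.16)) [149. 144. 137.]
0
```

View pics/w2.png

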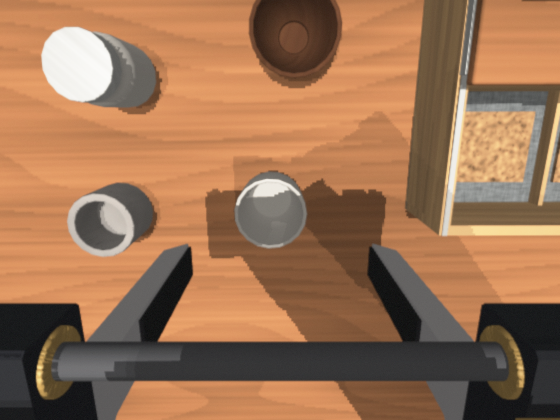

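The wrist picture shows the thin-walled white cup at px (271,210), at world (436,161). The thick grey pot at (112,218) and the jar at (90,65) are different pieces. I'll grasp this cup.

Emit:
carry_out --increments "0 0 0 -0.004 -0.008 0.02 0.094; 0 0 0 0 0 0.03 0.094; 0 0 0 0 0 0.03 0.094; 0 0 0 0 0 0.03 0.094; 0 0 0 0 0 0.02 0.094; 0 0 0 0 0 0.014 0.094; 0 0 0 0 0 0 0.094; 0 0 0 0 0 0 0.08" --grip_force 5

```text
clock: 4.7
ee_pos: [436.7, 161.6, 40.7]
tcp_rot: [1.0, -0.007, 0.001, -0.0]
ft_force: [0.6, -0.2, 1.1]
finger_gap: 89.1
grasp_force: 0.0
```

Emit:
carry_out --increments "0 0 0 0 0 0 0.07; 0 0 0 0 0 0 0.066; 0 0 0 0 0 0 0.062; 0 0 0 0 0 0 0.058; 0 0 0 0 0 0 0.055; 0 0 0 0 0 0 0.05; 0 0 0 0 0 0 0.05"

```text
clock: 5.4
ee_pos: [435.9, 161.9, 39.9]
tcp_rot: [1.0, -0.006, 0.0, 0.0]
ft_force: [-0.0, -2.8, 6.2]
finger_gap: 59.6
grasp_force: 5.0
```

Emit:
carry_out --increments "0 0 0 0 0 -0.005 0.05; 0 0 0 0 0 -0.015 0.05; 0 0 0 0 0 -0.02 0.05; 0 0 0 0 0 0 0.05"

```text
clock: 5.8
ee_pos: [436.6, 162.7, 81.7]
tcp_rot: [1.0, -0.006, 0.001, -0.001]
ft_force: [-0.8, 0.1, -1.0]
finger_gap: 59.6
grasp_force: 5.0
```

Emit:
carry_out --increments "0 0 0 0 0 -0.03 0.05; 0 0 0 0 0.01 -0.04 0.05; 0 0 0 0.01 0.03 -0.01 0.05; 0 0 0 0.01 0.04 0 0.05; 0 0 0 0.01 0.04 0 0.05; 0 0 0 0.01 0.04 0 0.05; 0 0 0 0.0075 0.04 0 0.05; 0 0 0 0 0.04 0 0.05"

```text
clock: 6.6
ee_pos: [480.5, -80.1, 159.2]
tcp_rot: [1.0, -0.006, -0.0, -0.0]
ft_force: [0.8, 0.7, -1.5]
finger_gap: 59.5
grasp_force: 5.0
```

Emit:
carry_out --increments "0 0 0 0 0.03 0 0.05; 0 0 0 0 0.02 0 0.05; 0 0 0 0 0.009 0 0.05; 0 0 0 0 0 0 0.05; 0 0 0 0 0 0 0.05"

```text
clock: 7.1
ee_pos: [479.5, -136.3, 159.4]
tcp_rot: [1.0, -0.006, -0.0, -0.0]
ft_force: [0.6, 0.3, -1.6]
finger_gap: 59.3
grasp_force: 5.0
```

```bash
python3 - <<'E'
from f import *
s=arm.sense();print(s['ee_pos'],R.from_quat(s['tcp_rot']).as_matrix().round(3).tolist(),s['finger_gap'],s['ft_force'])
im,w=cloud('wrist');save('w3.png',im)
x,y,z=[np.nan_to_num(w[...,i]) for i in range(3)]
e=s['ee_pos']
m=(np.hypot(x-e[0],y-e[1])<38)&(z>e[2]-60); q=w[m]; zt=np.percentile(q[:,2],98);print('top',zt,circ(q[q[:,2]>zt-6][:,:2],29))
E
```

```text
[ 479.495382   -136.31027985  159.43276383] [[1.0, -0.011, -0.0], [-0.011, -1.0, 0.0], [-0.0, -0.0, -1.0]] 59.32737073206479 [ 0.62847173  0.27387478 -1.62971521]
top 259.3357069909552 (array([ 480.7, -136.1]), np.float64(3.72))
```

View pics/w3.png

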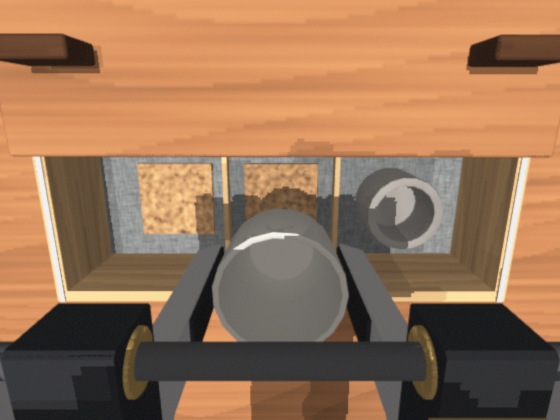

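The cup, at px (281,285), hangs upright over the middle mat at (281,190). I'll lower it.

Emit:
carry_out --increments "0 0 0 0 0 0.02 0.05; 0 0 0 0 0 0.03 0.05; 0 0 0 0 0 0.025 0.05; 0 0 0 0 0 0.015 0.05; 0 0 0 0 0 0.01 0.05; 0 0 0 0 0 0.004 0.05; 0 0 0 0 0 0 0.05"

```text
clock: 7.85
ee_pos: [479.6, -136.9, 55.7]
tcp_rot: [1.0, -0.006, -0.0, -0.0]
ft_force: [-0.7, -0.6, -0.5]
finger_gap: 59.9
grasp_force: 5.0
```

Emit:
carry_out --increments "0 0 0 0 0 0.002 0.05; 0 0 0 0 0 0.001 0.05; 0 0 0 0 0 0.001 0.05; 0 0 0 0 0 0 0.05"

```text
clock: 8.25
ee_pos: [479.6, -137.5, 51.8]
tcp_rot: [1.0, -0.006, 0.0, 0.0]
ft_force: [-0.9, -0.2, -1.4]
finger_gap: 59.6
grasp_force: 5.0
```

Emit:
carry_out --increments "0 0 0 0 0 0.001 0.05; 0 0 0 0 0 0.001 0.05; 0 0 0 0 0 0 0.05; 0 0 0 0 0 0 0.05"

```text
clock: 8.65
ee_pos: [479.6, -137.7, 49.8]
tcp_rot: [1.0, -0.006, 0.0, 0.0]
ft_force: [-0.3, -1.7, 3.7]
finger_gap: 59.4
grasp_force: 5.0
```

Emit:
carry_out --increments "0 0 0 0 0 0 0.064; 0 0 0 0 0 0 0.07; 0 0 0 0 0 0 0.076; 0 0 0 0 0 0 0.076; 0 0 0 0 0 -0.01 0.076; 0 0 0 0 0 -0.03 0.076; 0 0 0 0 0 -0.04 0.076; 0 0 0 0 0 -0.04 0.094"

```text
clock: 9.45
ee_pos: [479.0, -137.2, 171.6]
tcp_rot: [1.0, -0.006, -0.0, -0.0]
ft_force: [0.9, -0.3, 0.4]
finger_gap: 80.6
grasp_force: 0.0
```

```bash
python3 - <<'E'
from f import *
s=arm.sense();print(s['ee_pos'])
im,w=cloud('wrist');save('w4.png',im)
x,y,z=[np.nan_to_num(w[...,i]) for i in range(3)]
for c,h in(((480,-137),70),):
    m=(z>h-7)&(z<h+4)&(np.hypot(x-c[0],y-c[1])<40); print(m.sum(),circ(w[m][:,:2],29),np.percentile(w[m][:,2],97))
E
```

```text
[ 479.03735891 -137.1689627   171.57505799]
1213 (array([ 479.5, -138.2]), np.float64(1.16)) 71.32504675039925
```

Emit:
carry_out --increments "0 0 0 0.01 -0.02 -0.02 0.094; 0 0 0 0.02 -0.04 -0.01 0.094; 0 0 0 0.02 -0.04 0 0.094; 0 0 0 0.02 -0.04 0 0.094; 0 0 0 0.02 -0.04 0 0.094; 0 0 0 0.02 -0.04 0 0.094; 0 0 0 0.02 -0.04 0 0.094; 0 0 0 0.02 -0.04 0 0.094"

```text
clock: 10.3
ee_pos: [633.7, 162.3, 200.5]
tcp_rot: [1.0, -0.006, 0.0, -0.0]
ft_force: [-0.1, -0.9, 1.2]
finger_gap: 93.9
grasp_force: 0.0
```

Emit:
carry_out --increments "0 0 0 0.0155 -0.04 0 0.094; 0 0 0 0 -0.034 0 0.094; 0 0 0 0 0 0 0.094; 0 0 0 0 0 0 0.094"

```text
clock: 10.7
ee_pos: [649.1, 235.2, 199.9]
tcp_rot: [1.0, -0.005, -0.0, -0.0]
ft_force: [0.3, 0.4, 0.8]
finger_gap: 94.0
grasp_force: 0.0
```

```bash
python3 - <<'E'
from f import *
s=arm.sense();print(s['ee_pos'],s['tcp_rot'],s['q'].round(2))
im,w=cloud('wrist');save('w5.png',im)
x,y,z=[np.nan_to_num(w[...,i]) for i in range(3)]
for c in((648.5,235),):
    m=(z>52)&(z<64)&(np.hypot(x-c[0],y-c[1])<45); print(m.sum(),circ(w[m][:,:2],29),im[m].mean(0).round())
E
```

```text
[649.12552641 235.19920135 199.93259817] [ 9.99985949e-01 -5.29894666e-03 -1.53333605e-04 -2.07650698e-05] [-0.17  0.5  -0.38  1.57  0.2   1.12 -2.18]
944 (array([648.7, 235.4]), np.float64(1.17)) [155. 150. 142.]
```

View pics/w5.png

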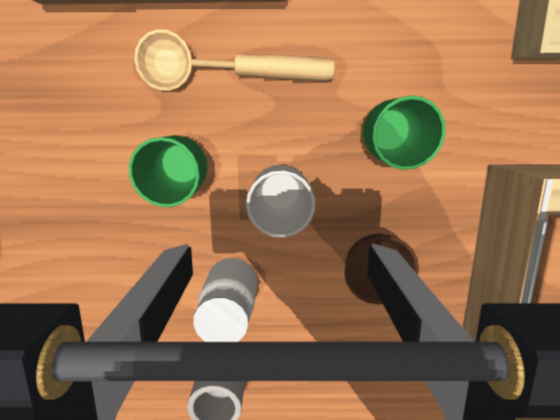

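The white cup is at px (281,200), directly under the tool. The green look-alikes at (168,170) and (403,132) are clear of it. I'll descend and grasp.

Emit:
carry_out --increments "0 0 0 0 0 0.03 0.094; 0 0 0 0 0 0.035 0.094; 0 0 0 0 0 0.035 0.094; 0 0 0 0 0 0.03 0.094; 0 0 0 0 0 0.02 0.094; 0 0 0 0 0 0.01 0.094; 0 0 0 0 0 0 0.094; 0 0 0 0 0 0 0.08"

```text
clock: 11.55
ee_pos: [650.2, 234.1, 40.9]
tcp_rot: [1.0, -0.007, 0.001, -0.0]
ft_force: [1.0, 0.6, -0.9]
finger_gap: 88.7
grasp_force: 0.0
```

Emit:
carry_out --increments "0 0 0 0 0 0 0.07; 0 0 0 0 0 0 0.066; 0 0 0 0 0 0 0.062; 0 0 0 0 0 0 0.058; 0 0 0 0 0 0 0.055; 0 0 0 0 0 0 0.05; 0 0 0 0 0 0 0.05"

```text
clock: 12.25
ee_pos: [649.8, 234.7, 40.1]
tcp_rot: [1.0, -0.006, 0.0, -0.0]
ft_force: [-0.2, 0.7, 5.5]
finger_gap: 60.5
grasp_force: 5.0
```

Emit:
carry_out --increments "0 0 0 0 0 -0.005 0.05; 0 0 0 0 0 -0.015 0.05; 0 0 0 0 0 -0.02 0.05; 0 0 0 0 0 -0.03 0.05; 0 0 0 0 0 -0.03 0.05; 0 0 0 0 0 -0.03 0.05; 0 0 0 0 0 -0.03 0.05; 0 0 0 0 0 0 0.05"

```text
clock: 13.05
ee_pos: [651.2, 235.3, 205.4]
tcp_rot: [1.0, -0.006, 0.003, -0.001]
ft_force: [0.3, 0.9, 0.6]
finger_gap: 60.8
grasp_force: 5.0
```

Emit:
carry_out --increments "0 0 0 -0.01 0.02 0 0.05; 0 0 0 -0.02 0.035 0 0.05; 0 0 0 -0.025 0.04 0 0.05; 0 0 0 -0.025 0.04 0 0.05; 0 0 0 -0.025 0.04 0 0.05; 0 0 0 -0.025 0.04 0 0.05; 0 0 0 -0.02 0.035 0 0.05; 0 0 0 -0.0155 0.0306 0 0.05"

```text
clock: 13.85
ee_pos: [478.9, -45.9, 200.0]
tcp_rot: [1.0, -0.007, 0.0, 0.0]
ft_force: [0.5, 0.5, -1.3]
finger_gap: 60.2
grasp_force: 5.0
```

Emit:
carry_out --increments "0 0 0 0 0 0.02 0.05; 0 0 0 0 0 0.015 0.05; 0 0 0 0 0 0 0.05; 0 0 0 0 0 0 0.05"

```text
clock: 14.25
ee_pos: [480.6, -43.9, 165.1]
tcp_rot: [1.0, -0.006, -0.0, -0.0]
ft_force: [-0.1, 0.5, -1.0]
finger_gap: 60.4
grasp_force: 5.0
```

```bash
python3 - <<'E'
from f import *
s=arm.sense();print(s['ee_pos'],R.from_quat(s['tcp_rot']).as_matrix().round(3).tolist(),s['finger_gap'],s['ft_force'])
im,w=cloud('wrist');save('w6.png',im)
E
```

```text
[480.55733526 -43.87969523 165.10744055] [[1.0, -0.012, -0.0], [-0.012, -1.0, 0.0], [-0.0, -0.0, -1.0]] 60.43407897234974 [-0.12904703  0.46206332 -0.9778035 ]
```

View pics/w6.png

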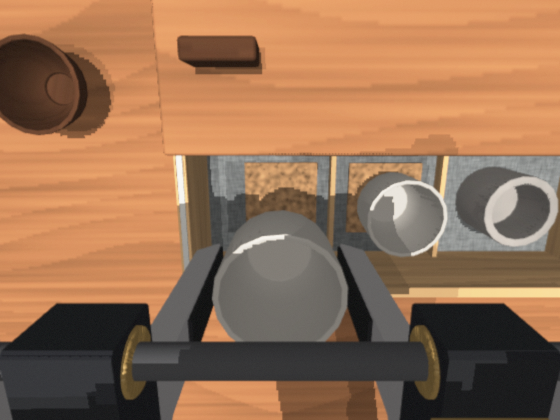

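The held cup at px (281,285) is over the left mat at (281,190), and the first cup stands at (408,218). I'll lower the held one.

Emit:
carry_out --increments "0 0 0 0 0 0.02 0.05; 0 0 0 0 0 0.03 0.05; 0 0 0 0 0 0.025 0.05; 0 0 0 0 0 0.015 0.05; 0 0 0 0 0 0.012 0.05; 0 0 0 0 0 0.007 0.05; 0 0 0 0 0 0 0.05"

```text
clock: 15.0
ee_pos: [480.6, -43.9, 55.5]
tcp_rot: [1.0, -0.006, -0.0, -0.0]
ft_force: [0.4, 0.4, -0.8]
finger_gap: 60.8
grasp_force: 5.0
```

Emit:
carry_out --increments "0 0 0 0 0 0.002 0.05; 0 0 0 0 0 0.001 0.05; 0 0 0 0 0 0.001 0.05; 0 0 0 0 0 0 0.05"

```text
clock: 15.4
ee_pos: [480.7, -44.1, 51.9]
tcp_rot: [1.0, -0.006, 0.0, 0.0]
ft_force: [0.7, 0.6, -0.6]
finger_gap: 60.4
grasp_force: 5.0
```

Emit:
carry_out --increments "0 0 0 0 0 0.001 0.05; 0 0 0 0 0 0.001 0.05; 0 0 0 0 0 0 0.05; 0 0 0 0 0 0 0.05"

```text
clock: 15.8
ee_pos: [480.8, -43.8, 49.8]
tcp_rot: [1.0, -0.006, 0.0, -0.0]
ft_force: [-0.5, 2.7, 4.0]
finger_gap: 60.5
grasp_force: 5.0
```

Emit:
carry_out --increments "0 0 0 0 0 0 0.064; 0 0 0 0 0 0 0.07; 0 0 0 0 0 0 0.076; 0 0 0 0 0 0 0.076; 0 0 0 0 0 -0.01 0.076; 0 0 0 0 0 -0.03 0.076; 0 0 0 0 0 -0.04 0.076; 0 0 0 0 0 -0.05 0.05"

```text
clock: 16.6
ee_pos: [479.5, -43.8, 180.8]
tcp_rot: [1.0, -0.006, -0.001, -0.0]
ft_force: [1.0, -0.4, 1.2]
finger_gap: 71.1
grasp_force: 0.0
```

```bash
cat > look.py <<'E'
from f import *
s=arm.sense();print(s['ee_pos'])
im,w=cloud('wrist');save('w%d.png'%(s['clock']*100),im)
x,y,z=[np.nan_to_num(w[...,i]) for i in range(3)]
for c in((480,-137),(481,-43.5)):
    m=(z>63)&(z<74)&(np.hypot(x-c[0],y-c[1])<40)
    if m.sum()>30:print(m.sum(),circ(w[m][:,:2],29),np.percentile(w[m][:,2],97))
m=(z>124)&(z<136)&(x>400)&(x<700)&(np.hypot(x-s['ee_pos'][0],y-s['ee_pos'][1])>25)
for k in(1,0):
    t=w[m&((y>-135)==k)&(y>-300)&(y<25)]
    if len(t)>20: print('tab',len(t),np.median(t,0).round(1),np.percentile(t,[3,97],axis=0).round(1).tolist())
m=(z>95)&(z<106)&(x>400)&(x<700)
for a in(-270,-230,-180,-140,-95,-50,0):
    t=w[m&(abs(y-a)<6)]
    if len(t)>20: print('cover front',a,np.percentile(t[:,0],1).round(1))
E
python3 look.py
```

```text
[479.53669292 -43.83245336 180.83658947]
1312 (array([ 479.3, -137.3]), np.float64(1.1)) 71.13062050851224
1127 (array([479.4, -43.4]), np.float64(1.17)) 71.22150576322363
tab 1805 [588.1 -13.5 130.9] [[582.6, -32.1, 125.9], [593.9, 5.0, 132.4]]
cover front -230 529.0
cover front -180 530.3
cover front -140 530.7
cover front -95 531.2
cover front -50 531.7
cover front 0 532.2
```

Both cups stand within 2 mm of the mat centres. Next, the cover: I'll move behind the left tab.

Emit:
carry_out --increments "0 0 0 0 0 -0.02 0; 0 0 0 0.03 -0.006 0 0; 0 0 0 0.04 -0.01 0 0; 0 0 0 0.04 -0.01 0 0; 0 0 0 0.032 -0.006 0 0; 0 0 0 0 0 0.03 0; 0 0 0 0 0 0.03 0; 0 0 0 0 0 0.015 0"

```text
clock: 17.45
ee_pos: [622.0, -13.8, 122.8]
tcp_rot: [1.0, -0.006, -0.001, -0.0]
ft_force: [-0.2, -0.1, -0.6]
finger_gap: 3.5
grasp_force: 0.0
```

Emit:
carry_out --increments "0 0 0 0 0 0 0; 0 0 0 0 0 0 0"

```text
clock: 17.65
ee_pos: [623.4, -13.8, 125.9]
tcp_rot: [1.0, -0.006, 0.0, -0.0]
ft_force: [0.9, -0.4, 0.9]
finger_gap: 0.5
grasp_force: 0.0
```

Emit:
carry_out --increments "0 0 0 -0.012 0 0 0; 0 0 0 -0.008 0 0 0; 0 0 0 -0.006 0 0 0; 0 0 0 -0.006 0 0 0; 0 0 0 -0.006 0 0 0; 0 0 0 -0.004 0 0 0; 0 0 0 -0.003 0 0 0; 0 0 0 0 0 0 0"

```text
clock: 18.45
ee_pos: [577.6, -13.3, 124.6]
tcp_rot: [1.0, -0.006, -0.0, 0.0]
ft_force: [1.5, 0.5, 1.3]
finger_gap: 0.3
grasp_force: 0.8
```

```bash
python3 look.py; python3 -c "
from f import *
print(arm.sense()['ft_force'])
im,W=cloud('side');x,y,z=[np.nan_to_num(W[...,i]) for i in range(3)]
t=W[(z>94)&(z<106)&(x>400)&(x<700)&(y>-330)&(y<50)]
for a in(-290,-230,-180,-140,-95,-50,0):
  q=t[abs(t[:,1]-a)<5]
  if len(q)>5:print(a,np.percentile(q[:,0],[2,98]).round(1))"
```

```text
[577.55299904 -13.2757771  124.61109243]
741 (array([ 480.9, -137.9]), np.float64(0.74)) 71.06905125832172
cover front -180 521.6
cover front -140 523.3
cover front -95 523.8
cover front -50 549.1
cover front 0 565.9
[1.64098458 1.28091054 0.93654051]
-290 [527.2 638. ]
-230 [521.6 632.5]
-180 [518.8 628.2]
-140 [514.9 625.5]
-95 [513.3 621.5]
-50 [505.9 617. ]
0 [502.8 614.1]
```

Emit:
carry_out --increments "0 0 0 0.02 0 -0.01 0; 0 0 0 0.023 0 -0.03 0; 0 0 0 0 0.04 -0.005 0; 0 0 0 0 0.045 0 0; 0 0 0 0 0.045 0 0; 0 0 0 0 0.045 0 0; 0 0 0 0 0.045 0 0; 0 0 0 0 0.03 0 0"

```text
clock: 19.35
ee_pos: [616.4, -267.7, 168.8]
tcp_rot: [1.0, -0.008, -0.001, 0.0]
ft_force: [0.6, 0.7, 0.5]
finger_gap: 0.4
grasp_force: 0.0
```

Emit:
carry_out --increments "0 0 0 0 0 0 0; 0 0 0 0 0 0.02 0; 0 0 0 0 0 0.015 0; 0 0 0 0 0 0.01 0; 0 0 0 0 0 0 0"

```text
clock: 19.85
ee_pos: [617.0, -262.8, 122.7]
tcp_rot: [1.0, -0.006, -0.001, -0.001]
ft_force: [-0.6, -0.1, -0.2]
finger_gap: 0.3
grasp_force: 0.0
```

```bash
python3 look.py
```

```text
[ 616.99498542 -262.8161537   122.72358595]
216 (array([ 474.2, -139.8]), np.float64(0.97)) 71.17914095815892
54 (array([ 476.8, -101.6]), np.float64(0.53)) 71.20173178972162
tab 25 [ 587.5 -262.3  129.1] [[585.7, -262.8, 124.5], [588.5, -262.2, 131.7]]
cover front -270 622.3
cover front -230 589.9
cover front -180 519.5
cover front -140 516.0
cover front -95 511.5
```

Emit:
carry_out --increments "0 0 0 -0.014 0 -0.003 0; 0 0 0 -0.01 0 0 0; 0 0 0 -0.01 0 0 0; 0 0 0 -0.01 0 0 0; 0 0 0 -0.01 0 0 0; 0 0 0 -0.01 0 0 0; 0 0 0 -0.006 0 0 0; 0 0 0 0 0 0 0"

```text
clock: 20.7
ee_pos: [547.3, -263.4, 128.6]
tcp_rot: [1.0, -0.007, 0.001, 0.0]
ft_force: [0.9, -0.7, 0.2]
finger_gap: 0.5
grasp_force: 0.2
```

```bash
cat > side.py <<'E'
from f import *
print(arm.sense()['ft_force'],arm.sense()['ee_pos'])
im,W=cloud('side');save('s%d.png'%(arm.sense()['clock']*100),im);x,y,z=[np.nan_to_num(W[...,i]) for i in range(3)]
t=W[(z>94)&(z<106)&(x>400)&(x<700)&(y>-330)&(y<50)]
for a in(-290,-180,-140,-95,-50,0):
  q=t[abs(t[:,1]-a)<5]
  if len(q)>5:print(a,np.percentile(q[:,0],[2,98]).round(1))
E
python3 side.py
```

```text
[ 0.94902297 -0.73560863  0.22000204] [ 547.32075828 -263.38621778  128.63521227]
-290 [473.1 582.7]
-180 [481.7 504.6]
-140 [485.2 503.8]
-95 [489.4 603.9]
-50 [493.7 607.2]
0 [498.4 611.5]
```

Emit:
carry_out --increments "0 0 0 0.02 0 -0.01 0; 0 0 0 0.022 0 -0.03 0; 0 0 0 0 -0.04 0 0; 0 0 0 0 -0.045 0 0; 0 0 0 0 -0.045 0 0; 0 0 0 0 -0.045 0 0; 0 0 0 0 -0.045 0 0; 0 0 0 0 -0.031 0 0"

```text
clock: 21.55
ee_pos: [592.4, -9.0, 167.9]
tcp_rot: [1.0, -0.005, -0.0, -0.0]
ft_force: [0.8, 0.8, -0.3]
finger_gap: 0.7
grasp_force: 0.0
```

Emit:
carry_out --increments "0 0 0 0 0 0 0; 0 0 0 0 0 0.02 0; 0 0 0 0 0 0.015 0; 0 0 0 0 0 0.006 0; 0 0 0 0 0 0 0"

```text
clock: 22.05
ee_pos: [592.3, -13.0, 125.6]
tcp_rot: [1.0, -0.006, -0.001, 0.0]
ft_force: [0.4, 0.4, -0.4]
finger_gap: 0.5
grasp_force: 0.0
```

Push left to TCP x ≈ 518.

Emit:
carry_out --increments "0 0 0 -0.014 0 0 0; 0 0 0 -0.012 0 0 0; 0 0 0 -0.012 0 0 0; 0 0 0 -0.012 0 0 0; 0 0 0 -0.01 0 0 0; 0 0 0 -0.008 0 0 0; 0 0 0 -0.006 0 0 0; 0 0 0 0 0 0 0"

```text
clock: 22.85
ee_pos: [518.2, -11.4, 127.0]
tcp_rot: [1.0, -0.006, 0.0, 0.0]
ft_force: [0.4, 0.8, 0.7]
finger_gap: 0.7
grasp_force: 0.1
```

```bash
python3 side.py
```

```text
[0.36337913 0.75987643 0.71093447] [518.21566014 -11.36523023 127.04489158]
-290 [470.1 581.2]
-180 [460.8 571.6]
-140 [456.3 566.7]
-95 [453.2 562.9]
-50 [449.3 558.6]
0 [445.9 553.9]
```

Emit:
carry_out --increments "0 0 0 0.02 0 -0.01 0; 0 0 0 0.027 0 -0.03 0; 0 0 0 0 0.04 0 0; 0 0 0 0 0.045 0 0; 0 0 0 0 0.045 0 0; 0 0 0 0 0.045 0 0; 0 0 0 0 0.045 0 0; 0 0 0 0 0.031 0 0"

```text
clock: 23.7
ee_pos: [561.6, -266.9, 166.4]
tcp_rot: [1.0, -0.007, -0.001, 0.0]
ft_force: [0.2, 0.6, 0.1]
finger_gap: 0.8
grasp_force: 0.0
```

Emit:
carry_out --increments "0 0 0 0 0 0 0; 0 0 0 0 0 0.02 0; 0 0 0 0 0 0.015 0; 0 0 0 0 0 0.006 0; 0 0 0 0 0 0 0"

```text
clock: 24.2
ee_pos: [562.4, -262.3, 124.6]
tcp_rot: [1.0, -0.006, -0.001, -0.0]
ft_force: [0.7, -0.5, 0.1]
finger_gap: 0.1
grasp_force: 0.0
```

Emit:
carry_out --increments "0 0 0 -0.014 0 0 0; 0 0 0 -0.012 0 0 0; 0 0 0 -0.012 0 0 0; 0 0 0 -0.012 0 0 0; 0 0 0 -0.01 0 0 0; 0 0 0 -0.006 0 0 0; 0 0 0 -0.003 0 0 0; 0 0 0 0 0 0 0"

```text
clock: 25.0
ee_pos: [493.9, -262.8, 126.6]
tcp_rot: [1.0, -0.006, 0.001, 0.001]
ft_force: [4.9, -2.9, -2.4]
finger_gap: 0.1
grasp_force: 2.3
```

```bash
python3 side.py
```

```text
[ 4.92384759 -2.89493423 -2.39453985] [ 493.9158602  -262.83516597  126.61905673]
-290 [421.1 530.3]
-180 [426.6 539.9]
-140 [527.8 542.6]
-95 [433.1 545.4]
-50 [528.1 548.4]
0 [439.3 551.8]
```

Emit:
carry_out --increments "0 0 0 0.02 0 -0.01 0; 0 0 0 0.016 0 -0.03 0; 0 0 0 0 -0.04 0 0; 0 0 0 0 -0.045 0 0; 0 0 0 0 -0.045 0 0; 0 0 0 0 -0.045 0 0; 0 0 0 0 -0.045 0 0; 0 0 0 0 -0.031 0 0"

```text
clock: 25.85
ee_pos: [532.1, -9.0, 166.3]
tcp_rot: [1.0, -0.005, 0.0, -0.0]
ft_force: [1.0, 0.4, 0.4]
finger_gap: 0.8
grasp_force: 0.0
```

Emit:
carry_out --increments "0 0 0 0 0 0 0; 0 0 0 0 0 0.02 0; 0 0 0 0 0 0.015 0; 0 0 0 0 0 0.006 0; 0 0 0 0 0 0 0"

```text
clock: 26.35
ee_pos: [532.3, -12.5, 124.3]
tcp_rot: [1.0, -0.006, -0.001, 0.0]
ft_force: [0.6, -0.2, -0.2]
finger_gap: 0.2
grasp_force: 0.0
```

Emit:
carry_out --increments "0 0 0 -0.01 0 0 0; 0 0 0 -0.008 0 0 0; 0 0 0 -0.006 0 0 0; 0 0 0 -0.005 0 0 0; 0 0 0 -0.004 0 0 0; 0 0 0 -0.002 0 0 0; 0 0 0 -0.001 0 0 0; 0 0 0 0 0 0 0"

```text
clock: 27.15
ee_pos: [497.2, -11.2, 124.8]
tcp_rot: [1.0, -0.006, 0.0, -0.0]
ft_force: [2.7, -1.5, 3.2]
finger_gap: 0.6
grasp_force: 1.4
```

```bash
python3 side.py
```

```text
[ 2.72769598 -1.54470994  3.19135831] [497.19561258 -11.20167197 124.82399472]
-290 [420.8 530.2]
-180 [423.6 532.9]
-140 [423.4 533.3]
-95 [425.6 535.1]
-50 [425.1 534.2]
0 [426.  536.8]
```

Emit:
carry_out --increments "0 0 0 -0.002 0 0 0; 0 0 0 -0.001 0 0 0; 0 0 0 0 0 0 0"

```text
clock: 27.5
ee_pos: [494.3, -11.1, 124.7]
tcp_rot: [1.0, -0.006, 0.0, -0.0]
ft_force: [5.8, 0.3, -0.4]
finger_gap: 0.8
grasp_force: 2.8
```

Emit:
carry_out --increments "0 0 0 -0.0015 0 0 0; 0 0 0 0 0 0 0"

```text
clock: 27.7
ee_pos: [493.9, -11.2, 124.9]
tcp_rot: [1.0, -0.006, 0.002, -0.0]
ft_force: [12.6, -0.5, -7.6]
finger_gap: 0.5
grasp_force: 6.4
```

Emit:
carry_out --increments "0 0 0 -0.0015 0 0 0; 0 0 0 0 0 0 0"

```text
clock: 27.9
ee_pos: [493.6, -11.1, 125.0]
tcp_rot: [1.0, -0.006, 0.003, -0.0]
ft_force: [19.7, -1.4, -14.0]
finger_gap: 0.3
grasp_force: 9.9
```

```bash
python3 side.py
```

```text
[ 19.71428804  -1.44967739 -13.97627538] [493.56314359 -11.13434548 125.00317736]
-290 [420.5 530.2]
-180 [421.8 530.2]
-140 [423.1 531.5]
-95 [423.4 531.8]
-50 [423.  532.2]
0 [424.1 532.7]
```

The left end is at its stop. I'll push the right tab to its stop as well.

Emit:
carry_out --increments "0 0 0 0.02 0 0 0; 0 0 0 0.015 0 -0.03 0; 0 0 0 0 0.04 -0.01 0; 0 0 0 0 0.045 0 0; 0 0 0 0 0.045 0 0; 0 0 0 0 0.045 0 0; 0 0 0 0 0.045 0 0; 0 0 0 0 0.031 0 0"

```text
clock: 28.75
ee_pos: [521.3, -265.6, 164.0]
tcp_rot: [1.0, -0.007, -0.001, -0.0]
ft_force: [0.8, -0.2, 0.2]
finger_gap: 0.9
grasp_force: 0.0
```

Emit:
carry_out --increments "0 0 0 0 0 0 0; 0 0 0 0 0 0.02 0; 0 0 0 0 0 0.015 0; 0 0 0 0 0 0.006 0; 0 0 0 0 0 0 0"

```text
clock: 29.25
ee_pos: [522.3, -261.7, 122.6]
tcp_rot: [1.0, -0.006, -0.001, -0.001]
ft_force: [-0.2, 0.3, -0.1]
finger_gap: 0.2
grasp_force: 0.0
```

Emit:
carry_out --increments "0 0 0 -0.01 0 0 0; 0 0 0 -0.01 0 0 0; 0 0 0 -0.008 0 0 0; 0 0 0 -0.002 0 0 0; 0 0 0 0 0 0 0"

```text
clock: 29.75
ee_pos: [492.6, -262.4, 124.1]
tcp_rot: [1.0, -0.006, 0.0, 0.0]
ft_force: [0.9, -0.5, -0.9]
finger_gap: 0.5
grasp_force: 0.0
```

Emit:
carry_out --increments "0 0 0 -0.002 0 0 0; 0 0 0 -0.001 0 0 0; 0 0 0 0 0 0 0"

```text
clock: 30.05
ee_pos: [491.3, -262.3, 124.0]
tcp_rot: [1.0, -0.006, 0.001, 0.0]
ft_force: [6.8, -0.5, -1.2]
finger_gap: 0.4
grasp_force: 3.0
```

Emit:
carry_out --increments "0 0 0 -0.0015 0 0 0; 0 0 0 0 0 0 0"

```text
clock: 30.25
ee_pos: [491.0, -262.2, 124.2]
tcp_rot: [1.0, -0.006, 0.002, 0.0]
ft_force: [12.3, -1.4, -6.5]
finger_gap: 0.2
grasp_force: 6.3
```

Emit:
carry_out --increments "0 0 0 0.02 0 0 0; 0 0 0 0.01 0 -0.03 0; 0 0 0 0 0 -0.05 0; 0 0 0 0 0 -0.05 0; 0 0 0 0 0 -0.04 0; 0 0 0 0 0 0 0; 0 0 0 0 0 0 0; 0 0 0 0 0 0 0"

```text
clock: 31.05
ee_pos: [517.9, -262.3, 292.4]
tcp_rot: [1.0, -0.006, -0.001, -0.0]
ft_force: [0.4, -0.0, -0.2]
finger_gap: 0.5
grasp_force: 0.0
```

```bash
python3 side.py; python3 look.py; cp pics/w3[0-9][0-9][0-9].png pics/fin.png; python3 -c "
import cv2,glob,numpy as np
a=cv2.imread(glob.glob('pics/s31*.png')[0])[130:400,150:510]
b=cv2.imread('pics/fin.png')
cv2.imwrite('pics/end.png',np.hstack([cv2.resize(a,(400,300)),cv2.resize(b,(400,300))]))"
```

```text
[ 0.35576941 -0.02319514 -0.19986998] [ 517.92564986 -262.30580762  292.38716714]
-290 [420.5 530.2]
-180 [421.3 531.1]
-140 [422.8 531.4]
-95 [423.3 531.8]
-50 [423.3 532.2]
0 [423.9 534.2]
[ 517.88138691 -262.30863463  292.21594034]
tab 567 [480.5 -15.5 131. ] [[474.4, -32.1, 124.6], [485.2, 3.5, 132.7]]
tab 544 [ 478.1 -261.9  131. ] [[471.8, -280.0, 125.0], [482.5, -242.9, 132.5]]
cover front -270 481.8
cover front -230 423.2
cover front -180 422.0
cover front -140 422.5
cover front -95 422.6
cover front -50 423.6
cover front 0 423.6
```

View pics/end.png

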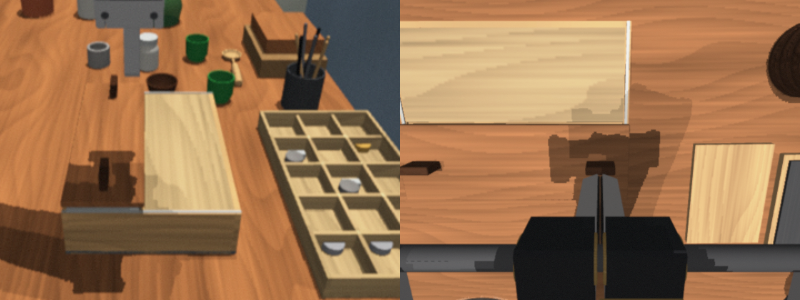

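The end picture shows the cover square and shut over the front of the case. The left tab is at px (113,85), the right tab at (103,172), and the bystanders haven't moved. Both ends pressed against their stops, so I'm handing in.

```bash
python3 -c "
from plant import arm
print(arm.finish_job())"
```

```text
the job is handed in; nothing more can be done
None
```

The job is handed in (no verdict came back): both cups stand upright within about 2 mm of their mat centres, gripped at 5 N, and the cover was pushed shut to its stop at both ends, with the other pieces left where they were.

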